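# Seal the tea canisters in order

## Robot

A 6-joint arm with a two-finger parallel gripper is mounted at the origin on the work surface. World frame = base frame: x ahead of the robot, y to its left, z up, the work surface at z = 0. Lengths are in m, angles in rad, forces in N, time in s.
With the tool pointing down it reaches from about 0.3 to 0.775 m from the base axis. Payload 14.6 kg.
Tool frame: the origin (TCP) lies at the very end of the fingers, on their centre line; the grasp point (between the pads) lies 19 mm behind it; z points along the fingers, y is the line along which they close (so a half turn about z gives the same grasp; the last joint's range is limited). The gripper opens to 94 mm and grips with 3 to 60 N. Pads are 16 mm wide; open, the fingers measure 119 mm over their backs; the gripper's body (75 mm by 177 mm) begins 78 mm behind the grasp point.
Start: joints at [-1.366, 0.3, 1.521, -0, 1.321, -0.067], TCP at [0.148, -0.53, 0.205] pointing down, gripper open.
Joint ranges: [-3.03, 3.03], [-0.79, 2.21], [0.23, 2.52], [-1.04, 4.18], [0, 3.07], [-2.55, 2.55]. Speed limits (rad/s): [2.22, 2.22, 2.57, 3.14, 3.14, 3.14].

## Interface

Orientations are given as [roll, pitch, yaw] about the fixed x, y, z axes, in that order (R = Rz(yaw) Ry(pitch) Rx(roll)).
In Python, from station import ctrl gives the robot as it stands.
- The arm moves only by the tool move_arm, never from a script. Its argument "targets" is a list of rows, each a list of 6 numbers: the shift along the tool's x, y, z in units of 1000 mm (1.0 is 1000 mm), then the turn, a rotation vector about the tool's x, y, z in units of 30 degrees (1.0 is 30 degrees). In form: [[tx, ty, tz, ax, ay, az], ...]. A call has exactly 5 rows; each row is the pose to reach, as a shift and turn from the pose commanded when the call began, along the tool's axes at that moment; what a row does not reach only later rows make up. A row lasts 1/12 s, in which the tool goes at most 41.7 mm and 7.16 degrees, less where a joint would pass 70% of its speed; a pose out of reach is approached as far as the arm can. A call with a number of a shift or a turn outside -1 to 1 is refused whole. A call with a gripper value outside its range is refused whole. "fingers" is the opening, from -1 (shut) to 1 (fully open), set as the call begins (left out, the last holds). The fingers move at their own pace and stop on an object; "grip_force" is the grip in N (left out, the last holds). Time passes only in rows, so rows that repeat a pose let the fingers close, or fill a call up. It gives the time, the measured TCP pose, the force and the opening at its end, in the units of the state.
- ctrl.get_obs(): the state, without advancing time (a new reading comes with each control period).
- ctrl.camera(name): name is "side" or "top"; returns the picture (384x512x3 uint8, red, green, blue); there is no depth.
- ctrl.camera_info(name): a dict with "fx", "fy", "cx", "cy" (pixels), "rvec" (rotation vector, rad) and "tvec" (3), from world to camera coordinates, as OpenCV has them. Camera axes: x right, y down, z forward; pixel columns grow to the right and rows downward; lengths in m; the calibration is good to about 2 mm. A picture is of the moment at which its call begins. camera_info takes no time and is no camera call.
- ctrl.hand_in(): hands the job in, once; it reports no verdict.
The state is a dict: "time_s": time; "qpos": joint angles; "joint_vel": joint speeds; "tau": joint torques, N m; "ee_pos": TCP position; "eef_rot": TCP orientation; "force": force on the tool from outside, world axes, zero at the start; "moment": the same for the moment, N m; "grip_width": finger opening in m.
Only numpy, scipy, OpenCV 4.12 (cv2) and the standard library are available. Lean on these libraries where they do the work, as an engineer would, in place of code of your own. Each camera call takes 0.05 s, during which the arm holds its last target. There are 200 camera calls.

## Task

Tea is made, so seal everything up again: with the fingertips, lightly press the raised button on the lid of the smallest white canister all the way down, then the medium one, then the largest, and last of all press the raised latch tab of the clear caddy down flat onto its lid. Only touch: do not lift, shift or knock anything on the shelf, and leave each button and the latch alone until its turn.

Things in the scene. Friction and masses are not known exactly. Their poses are not given: they have to be found in the camera images.
- small_canister: The small one of three round white ceramic tea canisters with wooden lids: 72 mm in diameter, top of the lid 80 mm above the shelf. Loose. Origin: centre of its underside; z up.
- small_button (a joint): Travel in m of the small canister's seal button, a plain steel disc 32 mm across in the middle of the lid: 0 fully up (top 12 mm above the lid), 0.010 fully down against its stop (2 mm above the lid). Starts between 0 and 0.002; moves straight down, takes about 2.5 N plus a little more if pushed fast, has no spring and stays where it is left.
- small_button_top (a point): Centre of the top face of the small canister's button; moves with the button.
- medium_canister: The medium one of three round white ceramic tea canisters with wooden lids: 90 mm in diameter, top of the lid 105 mm above the shelf. Loose. Origin: centre of its underside; z up.
- medium_button (a joint): Travel in m of the medium canister's seal button, a plain steel disc 32 mm across in the middle of the lid: 0 fully up (top 12 mm above the lid), 0.010 fully down against its stop (2 mm above the lid). Starts between 0 and 0.002; moves straight down, takes about 2.5 N plus a little more if pushed fast, has no spring and stays where it is left.
- medium_button_top (a point): Centre of the top face of the medium canister's button; moves with the button.
- large_canister: The large one of three round white ceramic tea canisters with wooden lids: 108 mm in diameter, top of the lid 130 mm above the shelf. Loose. Origin: centre of its underside; z up.
- large_button (a joint): Travel in m of the large canister's seal button, a plain steel disc 32 mm across in the middle of the lid: 0 fully up (top 12 mm above the lid), 0.010 fully down against its stop (2 mm above the lid). Starts between 0 and 0.002; moves straight down, takes about 2.5 N plus a little more if pushed fast, has no spring and stays where it is left.
- large_button_top (a point): Centre of the top face of the large canister's button; moves with the button.
- caddy: Clear acrylic box caddy, lid closed, 100 mm (its x) by 80 mm (its y), lid top 100 mm above the shelf. Loose. Origin: centre of its underside, z up. On the lid a steel latch tab, 52 x 32 x 4 mm, hinged about a line along the caddy's y at caddy x = +10 mm, y = 0, z = 103 mm; lying flat it reaches from there to caddy x = -42 mm, its top face at z = 105 mm.
- latch (a joint): Angle in rad of the caddy's latch tab: 0 lies flat on the lid (closed, against its stop); growing as its free end rises. Starts at 0.35 to 0.6. Stiff hinge (0.05 N m), no spring: it stays where it is left; a straight downward push of 2 to 5 N, 25 to 40 mm from the hinge, folds it.
- latch_tip (a point): Middle of the free end of the latch tab, on its upper face.
- coasters: Stack of five bamboo coasters, 92 mm across, 35 mm high. A loose bystander, to be left alone. Origin: centre of its underside.
- honey_pot: White ceramic honey pot, 82 mm across, 62 mm high, with a wooden dipper fixed across its mouth (75 mm high in all). A loose bystander, to be left alone. Origin: centre of its underside.
- cup: White mug, 76 mm across, 60 mm high. A loose bystander, to be left alone. Origin: centre of its underside.
- creamer: White ceramic milk jug, 72 mm across, 85 mm high. A loose bystander, to be left alone. Origin: centre of its underside.
Mind the look-alikes: they are no part of the job. Leave any pink look-alike of the medium_canister alone.

How it is judged:
On the way, in this order (a step that is already met when the one before it is completed fails the run):
1. the small canister's button is down (value of joint small_button above 0.008 m), for 0.1 s.
2. the medium canister's button is down (value of joint medium_button above 0.008 m), for 0.1 s.
3. the large canister's button is down (value of joint large_button above 0.008 m), for 0.1 s.
4. the caddy's latch lies flat (value of joint latch below 0.12 rad), for 0.1 s.
At the end, for the whole second after the job is handed in: All three buttons are down by more than 8 of their 10 mm, the latch tab lies within 0.12 rad of flat, and every canister, the caddy and every bystander stands upright within 15 mm of where it started, at rest (value of joint each of small_button, medium_button, large_button above 0.008 m and value of joint latch below 0.12 rad and distance of each of small_canister, medium_canister, large_canister, caddy, coasters, honey_pot, cup, creamer from where it was at the start of the episode below 0.015 m and angle between each of small_canister, medium_canister, large_canister, caddy, coasters, honey_pot, cup, creamer's own z axis and vertical below 0.08 rad and linear speed of each of small_canister, medium_canister, large_canister, caddy below 0.02 m/s); the robot touches nothing.
It fails at once if a button or the latch is worked before its turn ((value of joint medium_button above 0.004 m and value of joint small_button below 0.007 m) or (value of joint large_button above 0.004 m and value of joint any of small_button, medium_button below 0.007 m) or (value of joint latch below 0.25 rad and value of joint any of small_button, medium_button, large_button below 0.007 m)).
It fails at once if a canister or the caddy is pressed with more than 25 N (contact force between any of the fingers, the arm and small_canister above 25 N or contact force between any of the fingers, the arm and medium_canister above 25 N or contact force between any of the fingers, the arm and large_canister above 25 N or contact force between any of the fingers, the arm and caddy above 25 N).
It fails at once if a canister or the caddy is lifted more than 8 mm, shifted more than 15 mm, or tipped (height (world z) of any of small_canister, medium_canister, large_canister, caddy above 0.008 m or distance of any of small_canister, medium_canister, large_canister, caddy from where it was at the start of the episode above 0.015 m or angle between any of small_canister, medium_canister, large_canister, caddy's own z axis and vertical above 0.15 rad).
It fails at once if a bystander is moved more than 15 mm or tipped (distance of any of coasters, honey_pot, cup, creamer from where it was at the start of the episode above 0.015 m or angle between any of coasters, honey_pot, cup, creamer's own z axis and vertical above 0.15 rad).
It also fails if it takes over 64 s, if anything falls off the work surface, if the arm or the gripper's body presses on something with over 40 N, if the wrist force passes 120 N, or if a joint passes its speed limit or range.

## Working session

There is one attempt and no reset: what is moved stays moved. The work goes in short steps, Python scripts to look and compute and a tool call to move; the robot and the scene stay as the last step left them, time stands still between calls to the robot, and variables do not carry over. Pictures are saved under pics/ and viewed, on a budget of 10 in all, crops included, one or two more only if the job needs it, and the job is handed in when it is done.

Besides the shell and the picture viewer there is one more tool, called after "Emit:" by a JSON object that holds its "method" and its "body", one argument or row to a line. move_arm: Moves the arm, as the interface text tells. Shifts and turns lie within -1 to 1; 1 stands for 1000 mm of shift or 30 degrees of turn. Its arguments: {"type":"object","properties":{"targets":{"type":"array"},"fingers":{"type":"number"},"grip_force":{"type":"number"}},"required":["targets"]}

```bash
mkdir -p pics
python3 - <<'E'
from station import ctrl
import cv2
for n in("top","side"):
    im=ctrl.camera(n); cv2.imwrite(f"pics/{n}0.png",im[:,:,::-1]); print(n,ctrl.camera_info(n))
o=ctrl.get_obs(); print({k:o[k] for k in("time_s","ee_pos","eef_rot","force","grip_width")})
E
```

```text
top {'fx': 475.317188248397, 'fy': 475.317188248397, 'cx': 263.98791463953677, 'cy': 199.06453918212833, 'rvec': array([ 2.18727313, -2.12627714,  0.12156373]), 'tvec': array([-0.00779733,  0.54956329,  1.35068751])}
side {'fx': 487.23223502371474, 'fy': 487.23223502371474, 'cx': 255.46320934430415, 'cy': 191.67318237415932, 'rvec': array([ 2.06949504, -0.25792633,  0.11592904]), 'tvec': array([-0.51235101,  0.16134205,  1.05517234])}
{'time_s': 0.1, 'ee_pos': array([ 0.14762103, -0.52958394,  0.20497064]), 'eef_rot': array([-3.14059841e+00, -7.92222731e-05,  2.71778712e-01]), 'force': array([0.07185069, 0.02567732, 0.14995364]), 'grip_width': 0.09389009777201412}
```

View pics/top0.png

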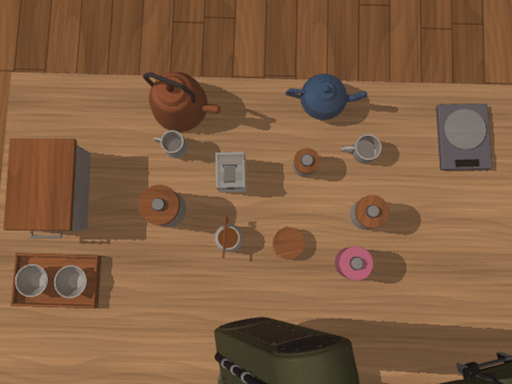

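View pics/side0.png

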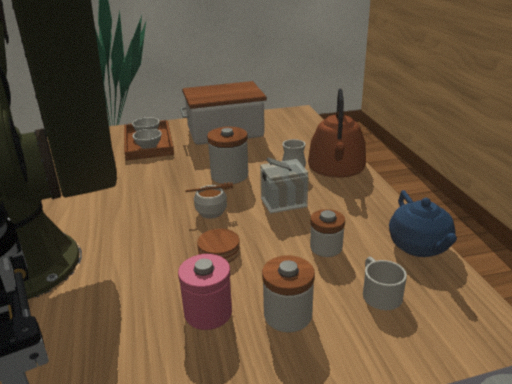

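The top view shows wooden-lid canisters at (307,160), (373,211) and (158,205), with a pink look-alike at (356,263). The caddy with its steel latch is at (231,172), the honey pot at (228,238), the coasters at (289,243), and the mugs at (368,149) and (173,143). In the side view the buttons are at about (327,215), (289,268) and (228,132), and the latch is near (278,166). Next I triangulate the buttons and the lid sizes and check with one close crop.

```bash
cat > h.py <<'E'
import numpy as np,cv2
from station import ctrl
def cam(n):
    c=ctrl.camera_info(n);K=np.array([[c['fx'],0,c['cx']],[0,c['fy'],c['cy']],[0,0,1]]);R=cv2.Rodrigues(c['rvec'])[0]
    return K,R,c['tvec'].reshape(3,1)
def ray(n,p):
    K,R,t=cam(n);return (-R.T@t).ravel(),R.T@np.linalg.inv(K)@np.array([p[0],p[1],1.])
def onz(n,p,z):
    o,d=ray(n,p);return o+d*(z-o[2])/d[2]
def tri(a,b):
    P=[K@np.hstack([R,t]) for K,R,t in(cam("top"),cam("side"))]
    X=cv2.triangulatePoints(P[0],P[1],np.float64(a).reshape(2,1),np.float64(b).reshape(2,1)).ravel();return X[:3]/X[3]
def proj(n,X):
    K,R,t=cam(n);x=K@(R@np.reshape(X,(3,1))+t);return (x[:2]/x[2]).ravel()
def blob(im,seed,r,thr=60):
    hsv=cv2.cvtColor(im,cv2.COLOR_BGR2HSV);x,y=seed
    m=(hsv[...,1]<thr).astype('uint8');w=np.zeros_like(m);cv2.circle(w,seed,r,1,-1);m&=w
    n,l,s,c=cv2.connectedComponentsWithStats(m);i=1+s[1:,4].argmax();return c[i],s[i]
E
python3 - <<'E'
from h import *
T=cv2.imread("pics/top0.png");S=cv2.imread("pics/side0.png")
for k,t,s,z,d in(("small",(307,160),(327,215),.08,.072),("medium",(373,211),(289,268),.105,.09),("large",(158,205),(228,132),.13,.108)):
    a,sa=blob(T,t,9);b,sb=blob(S,s,11)
    print(k,a,sa,b,sb,"X",tri(a,b).round(4),"top@z",onz("top",a,z+.011).round(4),"side@z",onz("side",b,z+.011).round(4))
    hsv=cv2.cvtColor(T,cv2.COLOR_BGR2HSV);m=((hsv[...,0]<14)&(hsv[...,1]>130)).astype('uint8');w=m*0;cv2.circle(w,t,30,1,-1);m&=w
    n,l,st,c=cv2.connectedComponentsWithStats(m);i=1+st[1:,4].argmax();print("  lid",c[i],st[i],onz("top",c[i],z).round(4))
f=lambda I,x,y,w,h,k:cv2.resize(I[y:y+h,x:x+w],None,fx=k,fy=k,interpolation=2)
A=np.hstack([f(T,200,140,60,60,6.5),f(S,250,145,60,60,6.5)])
B=np.hstack([f(T,280,135,120,100,3.25),f(S,200,115,120,100,3.25)])
cv2.imwrite("pics/crop.png",cv2.resize(np.vstack([cv2.resize(A,(780,390)),cv2.resize(B,(780,325))]),(640,587)))
E
```

```text
small [306.62385321 159.7706422 ] [301 154  12  12 109] [327.48905109 215.71532847] [320 210  16  12 137] X [ 0.6602 -0.1104  0.0835] top@z [ 0.6573 -0.1095  0.091 ] side@z [ 0.6571 -0.1214  0.091 ]
  lid [306.62086514 160.34351145] [294 148  27  26 393] [ 0.6579 -0.1104  0.08  ]
medium [372.41525424 210.72033898] [367 205  12  12 118] [288.01234568 268.30041152] [279 261  19  16 243] X [ 0.5179 -0.2909  0.1087] top@z [ 0.5159 -0.289   0.116 ] side@z [ 0.5163 -0.2997  0.116 ]
  lid [371.98393574 211.22757697] [355 195  35  34 747] [ 0.5156 -0.2903  0.105 ]
large [157.72131148 204.01639344] [152 198  13  13 122] [226.6        131.57333333] [222 128  11   8  75] X [0.5172 0.2924 0.1356] top@z [0.5153 0.2912 0.141 ] side@z [0.5163 0.2795 0.141 ]
  lid [158.21856028 204.51951431] [ 138  185   41   40 1153] [0.5151 0.2924 0.13  ]
```

View pics/crop.png

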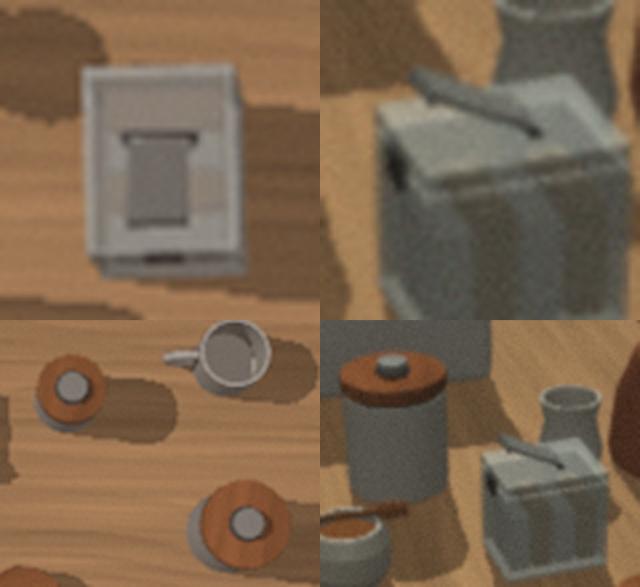

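The crop confirms the choice: the small and medium canisters have wooden lids and raised steel buttons, and the large one stands at left. The latch runs from its hinge at top (230,165) / side (291,170) to its raised free end at top (229.5,182) / side (267,158.5), pointing towards the robot. Next I triangulate the latch and work out the first move.

```bash
cat >> h.py <<'E'
def shift(X):
    o=ctrl.get_obs();from scipy.spatial.transform import Rotation as Q
    R=Q.from_euler('xyz',o['eef_rot']).as_matrix();return (R.T@(np.array(X)-o['ee_pos'])).round(4)
E
python3 - <<'E'
from h import *
T=(229.5,182);H=(230,165.5)
print("tip",tri(T,(267.3,158.5)),"hinge",tri(H,(290.7,169.8)),onz("top",H,.103),onz("top",T,.125))
c=[onz("top",(200+x*60/320,140+y*60/320),.1) for x,y in((83,68),(235,68),(240,250),(90,255))];print("lid corners",np.round(c,3),np.mean(c,0))
print(shift((.6575,-.111,.15)), shift((.6575,-.111,.205)))
for n,p in(("kettle handle",(340,92)),):print(n,tri((170,85),p))
E
```

```text
tip [0.58280861 0.10153247 0.13260371] hinge [0.6398622  0.10445213 0.09157767] [0.63266587 0.10452188 0.103     ] [0.58276795 0.10236831 0.125     ]
lid corners [[0.668 0.147 0.1  ]
 [0.671 0.067 0.1  ]
 [0.574 0.061 0.1  ]
 [0.569 0.139 0.1  ]] [0.62060441 0.10326535 0.1       ]
[ 0.6035 -0.2663  0.0553] [ 6.035e-01 -2.663e-01  3.000e-04]
kettle handle [0.82168639 0.25465992 0.22752255]
```

Emit:
{"method": "move_arm", "body": {
  "targets": [
    [0.036,-0.016,0,0,0,0],
    [0.073,-0.032,0,0,0,0],
    [0.11,-0.048,0,0,0,0],
    [0.146,-0.064,0,0,0,0],
    [0.18,-0.08,0,0,0,0]
  ],
  "fingers": -1,
  "grip_force": 5
}}

```text
time_s: 0.52
ee_pos: [0.3007, -0.4028, 0.2053]
eef_rot: [-3.141, 0.0, 0.272]
force: [-0.0, -0.3, 0.5]
grip_width: 0.0642
```

Emit:
{"method": "move_arm", "body": {
  "targets": [
    [0.036,-0.016,0,0,0,0],
    [0.073,-0.032,0,0,0,0],
    [0.11,-0.048,0,0,0,0],
    [0.146,-0.064,0,0,0,0],
    [0.18,-0.08,0,0,0,0]
  ]
}}

```text
time_s: 0.93
ee_pos: [0.4528, -0.2773, 0.2053]
eef_rot: [-3.141, 0.0, 0.272]
force: [-0.7, -0.4, -0.3]
grip_width: 0.0308
```

Emit:
{"method": "move_arm", "body": {
  "targets": [
    [0.036,-0.016,0,0,0,0],
    [0.073,-0.032,0,0,0,0],
    [0.11,-0.048,0,0,0,0],
    [0.146,-0.064,0,0,0,0],
    [0.16,-0.07,0,0,0,0]
  ]
}}

```text
time_s: 1.35
ee_pos: [0.5893, -0.1652, 0.2047]
eef_rot: [-3.141, 0.0, 0.275]
force: [-0.8, 0.8, -1.0]
grip_width: 0.0009
```

Run:
```python
from h import *
o=ctrl.get_obs();print(o['time_s'],o['ee_pos'],o['eef_rot'],o['force'],o['grip_width'],shift((.6575,-.111,.15)))
```

```text
1.35 [ 0.58926589 -0.16517079  0.20468038] [-3.14072606e+00  2.91542123e-04  2.74613705e-01] [-0.77520901  0.7951527  -1.00213273] 0.000910949470694838 [ 0.0804 -0.0336  0.0547]
```

Emit:
{"method": "move_arm", "body": {
  "targets": [
    [0.03,-0.012,0.01,0,0,0],
    [0.06,-0.025,0.025,0,0,0],
    [0.08,-0.0335,0.045,0,0,0],
    [0.08,-0.0335,0.07,0,0,0],
    [0.08,-0.0335,0.08,0,0,0]
  ]
}}

```text
time_s: 1.77
ee_pos: [0.654, -0.1136, 0.1211]
eef_rot: [-3.139, 0.005, 0.273]
force: [0.4, -0.1, -0.6]
grip_width: 0.0002
```

Run:
```python
from h import *
for n in("top","side"):cv2.imwrite(f"pics/{n}1.png",ctrl.camera(n)[:,:,::-1])
o=ctrl.get_obs();print(o['time_s'],o['ee_pos'],o['force'],shift((.6575,-.111,.082)))
f=lambda I,x,y,w,h,k:cv2.resize(I[y:y+h,x:x+w],None,fx=k,fy=k,interpolation=2)
T=cv2.imread("pics/top1.png");S=cv2.imread("pics/side1.png")
cv2.imwrite("pics/c1.png",np.hstack([f(T,267,120,80,80,4.5),f(S,290,170,80,80,4.5)]))
```

```text
1.8667 [ 0.65370611 -0.11488177  0.12317176] [-0.7459301   0.2481294   0.11179406] [ 0.0049 -0.0026  0.0412]
```

View pics/c1.png

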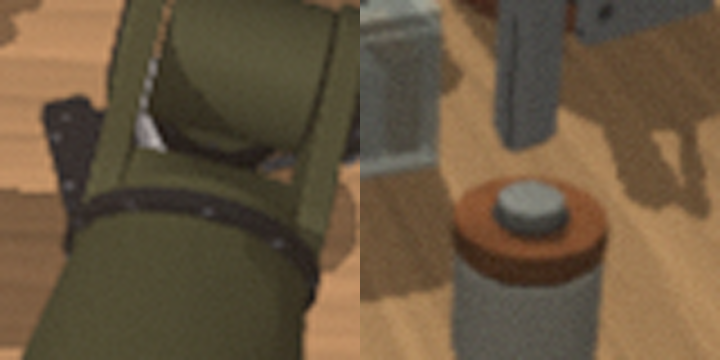

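Side view: closed fingertip at about (326,202), with the button top face at about (328.4,212.7). The arm hides the top view.

Run:
```python
from h import *
o=ctrl.get_obs();print(o['ee_pos'],proj("side",o['ee_pos']),proj("side",(.6575,-.111,.0915)),onz("side",(328.4,212.7),.0915))
print(shift((.6575,-.112,.095)))
```

```text
[ 0.65370611 -0.11488177  0.12317176] [325.57424257 201.33848278] [325.93616356 212.97837626] [ 0.66293632 -0.11135806  0.0915    ]
[ 0.0045 -0.0017  0.0282]
```

Emit:
{"method": "move_arm", "body": {
  "targets": [
    [0.0055,-0.002,0.005,0,0,0],
    [0.0055,-0.002,0.012,0,0,0],
    [0.0055,-0.002,0.02,0,0,0],
    [0.0055,-0.002,0.025,0,0,0],
    [0.0055,-0.002,0.026,0,0,0]
  ]
}}

```text
time_s: 2.28
ee_pos: [0.6591, -0.1116, 0.0985]
eef_rot: [-3.141, 0.001, 0.272]
force: [-0.4, -0.1, -0.0]
grip_width: 0.0006
```

Emit:
{"method": "move_arm", "body": {
  "targets": [
    [0,0,0.001,0,0,0],
    [0,0,0.002,0,0,0],
    [0,0,0.003,0,0,0],
    [0,0,0.004,0,0,0],
    [0,0,0.005,0,0,0]
  ]
}}

```text
time_s: 2.7
ee_pos: [0.6597, -0.1115, 0.0946]
eef_rot: [3.141, -0.0, 0.272]
force: [0.2, 0.4, -0.3]
grip_width: 0.0003
```

Emit:
{"method": "move_arm", "body": {
  "targets": [
    [0,0,0.001,0,0,0],
    [0,0,0.002,0,0,0],
    [0,0,0.003,0,0,0],
    [0,0,0.004,0,0,0],
    [0,0,0.004,0,0,0]
  ]
}}

```text
time_s: 3.12
ee_pos: [0.6596, -0.1115, 0.0903]
eef_rot: [-3.142, 0.0, 0.272]
force: [0.6, 0.8, 0.1]
grip_width: 0.0004
```

Emit:
{"method": "move_arm", "body": {
  "targets": [
    [0,0,0.001,0,0,0],
    [0,0,0.002,0,0,0],
    [0,0,0.003,0,0,0],
    [0,0,0.004,0,0,0],
    [0,0,0.005,0,0,0]
  ]
}}

```text
time_s: 3.53
ee_pos: [0.6597, -0.1115, 0.0855]
eef_rot: [3.141, -0.0, 0.272]
force: [-0.4, 0.9, 3.1]
grip_width: 0.0006
```

Emit:
{"method": "move_arm", "body": {
  "targets": [
    [0,0,0.001,0,0,0],
    [0,0,0.0015,0,0,0],
    [0,0,0.002,0,0,0],
    [0,0,0.002,0,0,0],
    [0,0,0.002,0,0,0]
  ]
}}

```text
time_s: 3.95
ee_pos: [0.6597, -0.1115, 0.0833]
eef_rot: [-3.142, -0.0, 0.272]
force: [0.8, -0.0, 0.6]
grip_width: 0.0006
```

Emit:
{"method": "move_arm", "body": {
  "targets": [
    [0,0,0.0003,0,0,0],
    [0,0,0.0006,0,0,0],
    [0,0,0.0009,0,0,0],
    [0,0,0.0012,0,0,0],
    [0,0,0.0015,0,0,0]
  ]
}}

```text
time_s: 4.37
ee_pos: [0.6597, -0.1115, 0.0823]
eef_rot: [3.141, -0.0, 0.272]
force: [-2.1, 0.4, 8.1]
grip_width: 0.0005
```

Emit:
{"method": "move_arm", "body": {
  "targets": [
    [0,0,-0.005,0,0,0],
    [0,0,-0.02,0,0,0],
    [0,0,-0.045,0,0,0],
    [0,0,-0.075,0,0,0],
    [0,0,-0.09,0,0,0]
  ]
}}

```text
time_s: 4.78
ee_pos: [0.6603, -0.1116, 0.1755]
eef_rot: [3.14, -0.003, 0.272]
force: [-0.8, 0.0, 0.3]
grip_width: 0.0006
```

Run:
```python
from h import *
o=ctrl.get_obs();print(o['ee_pos'],shift((.5172,-.2898,.15)))
```

```text
[ 0.66025696 -0.11161712  0.17552498] [-0.1857  0.1332  0.0252]
```

Emit:
{"method": "move_arm", "body": {
  "targets": [
    [-0.03,0.022,0,0,0,0],
    [-0.063,0.045,0,0,0,0],
    [-0.096,0.069,0,0,0,0],
    [-0.13,0.093,0,0,0,0],
    [-0.158,0.113,0,0,0,0]
  ]
}}

```text
time_s: 5.2
ee_pos: [0.5359, -0.2644, 0.1721]
eef_rot: [3.142, 0.0, 0.271]
force: [-0.0, 0.1, 0.0]
grip_width: 0.0006
```

Emit:
{"method": "move_arm", "body": {
  "targets": [
    [-0.02,0.014,0.005,0,0,0],
    [-0.028,0.02,0.015,0,0,0],
    [-0.028,0.02,0.03,0,0,0],
    [-0.028,0.02,0.035,0,0,0],
    [-0.028,0.02,0.035,0,0,0]
  ]
}}

```text
time_s: 5.62
ee_pos: [0.5159, -0.2887, 0.1353]
eef_rot: [-3.139, 0.002, 0.272]
force: [-0.2, -1.0, -0.0]
grip_width: 0.0007
```

Run:
```python
from h import *
for n in("top","side"):cv2.imwrite(f"pics/{n}2.png",ctrl.camera(n)[:,:,::-1])
o=ctrl.get_obs();print(o['ee_pos'],o['force'],shift((.5172,-.2898,.123)),proj("side",o['ee_pos']),proj("side",(.5172,-.2898,.1165)))
f=lambda I,x,y,w,h,k:cv2.resize(I[y:y+h,x:x+w],None,fx=k,fy=k,interpolation=2)
S=cv2.imread("pics/side2.png")
cv2.imwrite("pics/c2.png",np.hstack([f(S,290,170,80,80,4.5),f(S,250,210,80,80,4.5)]))
```

```text
[ 0.51672434 -0.28893819  0.13710105] [0.42627011 1.01930566 1.20241604] [0.0002 0.001  0.0141] [286.52825989 254.76016659] [286.85810015 264.54640264]
```

View pics/c2.png

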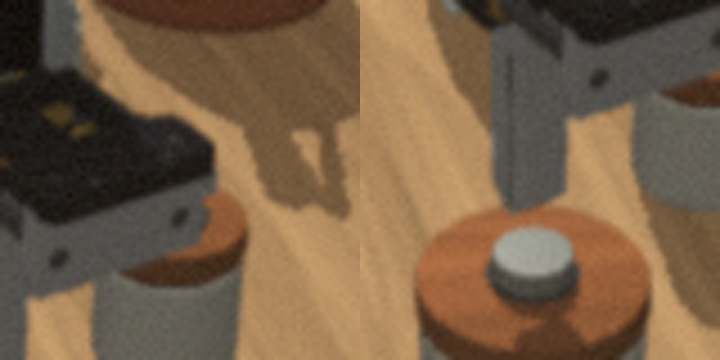

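The fingertip hangs directly above the medium button, whose top is at side (288,265.5) against a predicted (287,264.5). I descend now.

Emit:
{"method": "move_arm", "body": {
  "targets": [
    [0,0.001,0.005,0,0,0],
    [0,0.001,0.01,0,0,0],
    [0,0.001,0.014,0,0,0],
    [0,0.001,0.017,0,0,0],
    [0,0.001,0.018,0,0,0]
  ]
}}

```text
time_s: 6.13
ee_pos: [0.5163, -0.2903, 0.1183]
eef_rot: [-3.141, 0.001, 0.272]
force: [0.3, 0.6, -0.3]
grip_width: 0.0005
```

Emit:
{"method": "move_arm", "body": {
  "targets": [
    [0,0,0.001,0,0,0],
    [0,0,0.002,0,0,0],
    [0,0,0.003,0,0,0],
    [0,0,0.004,0,0,0],
    [0,0,0.005,0,0,0]
  ]
}}

```text
time_s: 6.55
ee_pos: [0.5165, -0.2906, 0.1142]
eef_rot: [3.141, -0.0, 0.272]
force: [-1.7, -0.0, 2.2]
grip_width: 0.0004
```

Emit:
{"method": "move_arm", "body": {
  "targets": [
    [0,0,0.001,0,0,0],
    [0,0,0.002,0,0,0],
    [0,0,0.003,0,0,0],
    [0,0,0.0035,0,0,0],
    [0,0,0.004,0,0,0]
  ]
}}

```text
time_s: 6.97
ee_pos: [0.5165, -0.2906, 0.1099]
eef_rot: [3.141, -0.0, 0.272]
force: [-0.1, -0.3, 2.6]
grip_width: 0.0004
```

Now to the stop at about 0.107.

Emit:
{"method": "move_arm", "body": {
  "targets": [
    [0,0,0.0006,0,0,0],
    [0,0,0.0012,0,0,0],
    [0,0,0.0017,0,0,0],
    [0,0,0.002,0,0,0],
    [0,0,0.0022,0,0,0]
  ]
}}

```text
time_s: 7.38
ee_pos: [0.5165, -0.2905, 0.1078]
eef_rot: [3.141, -0.0, 0.272]
force: [0.9, -0.6, 2.7]
grip_width: 0.0001
```

Emit:
{"method": "move_arm", "body": {
  "targets": [
    [0,0,0.0002,0,0,0],
    [0,0,0.0004,0,0,0],
    [0,0,0.0006,0,0,0],
    [0,0,0.0008,0,0,0],
    [0,0,0.001,0,0,0]
  ]
}}

```text
time_s: 7.8
ee_pos: [0.5166, -0.2906, 0.1072]
eef_rot: [3.141, -0.0, 0.272]
force: [-1.1, 1.4, 8.7]
grip_width: 0.0002
```

Emit:
{"method": "move_arm", "body": {
  "targets": [
    [0,0,-0.005,0,0,0],
    [0,0,-0.02,0,0,0],
    [0,0,-0.045,0,0,0],
    [0,0,-0.075,0,0,0],
    [0,0,-0.09,0,0,0]
  ]
}}

```text
time_s: 8.22
ee_pos: [0.5168, -0.2907, 0.2]
eef_rot: [3.14, -0.002, 0.272]
force: [-0.8, 0.6, -0.2]
grip_width: 0.0003
```

Emit:
{"method": "move_arm", "body": {
  "targets": [
    [0.01,-0.038,0,0,0,0],
    [0.021,-0.076,0,0,0,0],
    [0.032,-0.115,0,0,0,0],
    [0.043,-0.154,0,0,0,0],
    [0.054,-0.193,0,0,0,0]
  ]
}}

```text
time_s: 8.63
ee_pos: [0.516, -0.0883, 0.1968]
eef_rot: [-3.141, 0.0, 0.271]
force: [0.4, 0.6, -0.3]
grip_width: 0.0008
```

Emit:
{"method": "move_arm", "body": {
  "targets": [
    [0.01,-0.038,0,0,0,0],
    [0.021,-0.076,0,0,0,0],
    [0.032,-0.115,0,0,0,0],
    [0.043,-0.154,0,0,0,0],
    [0.054,-0.193,0,0,0,0]
  ]
}}

```text
time_s: 9.05
ee_pos: [0.5162, 0.1122, 0.1969]
eef_rot: [-3.142, 0.0, 0.272]
force: [1.0, -0.1, -0.0]
grip_width: 0.0005
```

Run:
```python
from h import *
o=ctrl.get_obs();print(o['ee_pos'],o['qpos'],shift((.516,.2917,.17)))
```

```text
[0.51620648 0.11224461 0.19686058] [ 1.44782302e-01  2.59007147e-01  1.59364964e+00 -2.49675509e-05
  1.28934981e+00  1.44386597e+00] [ 0.048  -0.1729  0.0268]
```

Emit:
{"method": "move_arm", "body": {
  "targets": [
    [0.01,-0.038,0,0,0,0],
    [0.021,-0.076,0,0,0,0],
    [0.032,-0.115,0,0,0,0],
    [0.043,-0.154,0,0,0,0],
    [0.048,-0.172,0,0,0,0]
  ]
}}

```text
time_s: 9.47
ee_pos: [0.5159, 0.2928, 0.1964]
eef_rot: [-3.141, 0.001, 0.274]
force: [-0.3, -1.0, 0.5]
grip_width: 0.0003
```

Emit:
{"method": "move_arm", "body": {
  "targets": [
    [0,0,0.005,0,0,0],
    [0,0,0.015,0,0,0],
    [0,0,0.025,0,0,0],
    [0,0,0.033,0,0,0],
    [0,0,0.036,0,0,0]
  ]
}}

```text
time_s: 9.88
ee_pos: [0.5166, 0.2875, 0.1588]
eef_rot: [3.141, 0.003, 0.27]
force: [0.9, 0.1, 0.1]
grip_width: 0.0007
```

Run:
```python
from h import *
for n in("top","side"):cv2.imwrite(f"pics/{n}3.png",ctrl.camera(n)[:,:,::-1])
o=ctrl.get_obs();print(o['ee_pos'],o['force'],shift((.516,.2917,.148)),proj("side",o['ee_pos']),proj("side",(.516,.2917,.1415)))
f=lambda I,x,y,w,h,k:cv2.resize(I[y:y+h,x:x+w],None,fx=k,fy=k,interpolation=2)
S=cv2.imread("pics/side3.png")
cv2.imwrite("pics/c3.png",np.hstack([f(S,200,100,60,60,6),f(S,270,190,120,120,3)]))
```

```text
[0.51687589 0.28795257 0.15999667] [ 0.6822885  -0.52124621 -0.27056712] [ 0.0002 -0.0038  0.012 ] [225.8473534  123.86459432] [225.65738693 129.77118566]
```

View pics/c3.png

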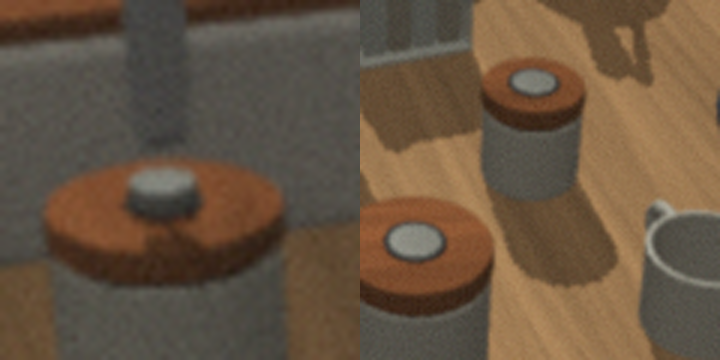

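Both pressed buttons (small and medium) sit nearly flush. The fingertip hangs over the large button, which is at side (227,130) against a predicted (225.7,129.8).

Emit:
{"method": "move_arm", "body": {
  "targets": [
    [0,-0.003,0.004,0,0,0],
    [0,-0.003,0.009,0,0,0],
    [0,-0.003,0.013,0,0,0],
    [0,-0.003,0.015,0,0,0],
    [0,-0.003,0.016,0,0,0]
  ]
}}

```text
time_s: 10.4
ee_pos: [0.516, 0.2917, 0.1443]
eef_rot: [3.141, 0.0, 0.272]
force: [-0.0, -0.6, 0.1]
grip_width: 0.0004
```

Emit:
{"method": "move_arm", "body": {
  "targets": [
    [0,0,0.001,0,0,0],
    [0,0,0.002,0,0,0],
    [0,0,0.003,0,0,0],
    [0,0,0.004,0,0,0],
    [0,0,0.005,0,0,0]
  ]
}}

```text
time_s: 10.82
ee_pos: [0.5162, 0.2918, 0.14]
eef_rot: [-3.142, -0.0, 0.272]
force: [-0.5, 0.1, 3.0]
grip_width: 0.0006
```

Emit:
{"method": "move_arm", "body": {
  "targets": [
    [0,0,0.001,0,0,0],
    [0,0,0.002,0,0,0],
    [0,0,0.003,0,0,0],
    [0,0,0.0035,0,0,0],
    [0,0,0.004,0,0,0]
  ]
}}

```text
time_s: 11.23
ee_pos: [0.5162, 0.2918, 0.1357]
eef_rot: [-3.142, -0.0, 0.272]
force: [0.3, 0.5, 2.6]
grip_width: 0.0004
```

Emit:
{"method": "move_arm", "body": {
  "targets": [
    [0,0,0.0006,0,0,0],
    [0,0,0.0012,0,0,0],
    [0,0,0.0018,0,0,0],
    [0,0,0.0024,0,0,0],
    [0,0,0.003,0,0,0]
  ]
}}

```text
time_s: 11.65
ee_pos: [0.5162, 0.2918, 0.1327]
eef_rot: [-3.142, -0.0, 0.272]
force: [0.9, 0.9, 3.0]
grip_width: 0.0007
```

Emit:
{"method": "move_arm", "body": {
  "targets": [
    [0,0,0.0002,0,0,0],
    [0,0,0.0004,0,0,0],
    [0,0,0.0006,0,0,0],
    [0,0,0.0008,0,0,0],
    [0,0,0.001,0,0,0]
  ]
}}

```text
time_s: 12.07
ee_pos: [0.5162, 0.2918, 0.1322]
eef_rot: [-3.142, -0.001, 0.272]
force: [-1.6, -0.9, 7.6]
grip_width: 0.0007
```

Emit:
{"method": "move_arm", "body": {
  "targets": [
    [0,0,-0.005,0,0,0],
    [0,0,-0.015,0,0,0],
    [0,0,-0.03,0,0,0],
    [0,0,-0.045,0,0,0],
    [0,0,-0.055,0,0,0]
  ]
}}

```text
time_s: 12.48
ee_pos: [0.5163, 0.2919, 0.1887]
eef_rot: [-3.141, -0.001, 0.272]
force: [-0.3, 0.3, -0.4]
grip_width: 0.0004
```

Emit:
{"method": "move_arm", "body": {
  "targets": [
    [0.005,0.035,0,0,0,0],
    [0.011,0.075,0,0,0,0],
    [0.017,0.115,0,0,0,0],
    [0.023,0.155,0,0,0,0],
    [0.028,0.19,0,0,0,0]
  ]
}}

```text
time_s: 12.9
ee_pos: [0.5947, 0.114, 0.1872]
eef_rot: [3.141, -0.0, 0.271]
force: [0.6, 0.2, -1.5]
grip_width: 0.0006
```

Emit:
{"method": "move_arm", "body": {
  "targets": [
    [0.001,0.01,0.005,0,0,0],
    [0.001,0.014,0.015,0,0,0],
    [0.001,0.014,0.025,0,0,0],
    [0.001,0.014,0.035,0,0,0],
    [0.001,0.014,0.037,0,0,0]
  ]
}}

```text
time_s: 13.32
ee_pos: [0.5975, 0.1044, 0.1472]
eef_rot: [-3.141, 0.003, 0.273]
force: [0.5, -0.7, -0.7]
grip_width: 0.0002
```

Run:
```python
from h import *
for n in("top","side"):cv2.imwrite(f"pics/{n}4.png",ctrl.camera(n)[:,:,::-1])
o=ctrl.get_obs();print(o['ee_pos'],o['force'],shift((.598,.103,.13)),proj("side",o['ee_pos']))
f=lambda I,x,y,w,h,k:cv2.resize(I[y:y+h,x:x+w],None,fx=k,fy=k,interpolation=2)
S=cv2.imread("pics/side4.png")
cv2.imwrite("pics/c4.png",np.hstack([f(S,250,135,60,60,6),f(S,200,100,60,60,6)]))
```

```text
[0.59813249 0.10426454 0.14890398] [-1.17060666  0.30427098 -0.42399735] [-0.0004  0.0012  0.0189] [272.56197397 151.2781015 ]
```

View pics/c4.png

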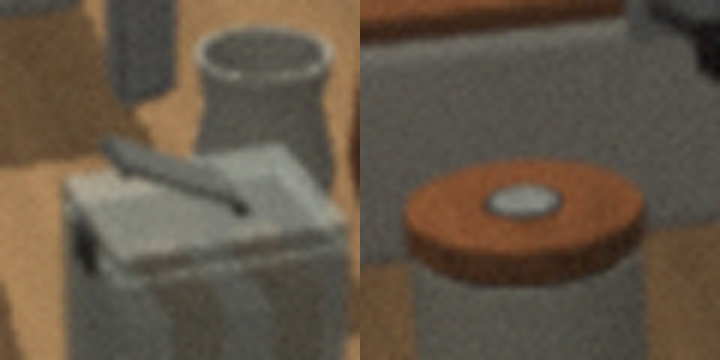

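The large button is flush, and the fingertip hangs over the raised latch tab at side (273,151). Now I press the latch.

Emit:
{"method": "move_arm", "body": {
  "targets": [
    [0.0035,0.002,0.005,0,0,0],
    [0.0035,0.002,0.01,0,0,0],
    [0.0035,0.002,0.014,0,0,0],
    [0.0035,0.002,0.017,0,0,0],
    [0.0035,0.002,0.019,0,0,0]
  ]
}}

```text
time_s: 13.83
ee_pos: [0.6026, 0.1021, 0.1302]
eef_rot: [-3.141, 0.0, 0.272]
force: [0.6, 0.2, 0.1]
grip_width: 0.0006
```

Emit:
{"method": "move_arm", "body": {
  "targets": [
    [0,0,0.0015,0,0,0],
    [0,0,0.003,0,0,0],
    [0,0,0.0045,0,0,0],
    [0,0,0.006,0,0,0],
    [0,0,0.0075,0,0,0]
  ]
}}

```text
time_s: 14.25
ee_pos: [0.6028, 0.1021, 0.1233]
eef_rot: [3.142, -0.0, 0.272]
force: [-0.4, -0.6, 1.6]
grip_width: 0.0006
```

Emit:
{"method": "move_arm", "body": {
  "targets": [
    [0,0,0.0015,0,0,0],
    [0,0,0.003,0,0,0],
    [0,0,0.0045,0,0,0],
    [0,0,0.006,0,0,0],
    [0,0,0.0075,0,0,0]
  ]
}}

```text
time_s: 14.67
ee_pos: [0.6027, 0.1021, 0.1156]
eef_rot: [-3.142, 0.0, 0.272]
force: [-1.5, 0.3, 2.2]
grip_width: 0.0003
```

Emit:
{"method": "move_arm", "body": {
  "targets": [
    [0,0,0.0015,0,0,0],
    [0,0,0.003,0,0,0],
    [0,0,0.0045,0,0,0],
    [0,0,0.006,0,0,0],
    [0,0,0.0075,0,0,0]
  ]
}}

```text
time_s: 15.08
ee_pos: [0.6027, 0.1021, 0.108]
eef_rot: [-3.142, 0.0, 0.272]
force: [-0.9, 0.3, 1.8]
grip_width: 0.0003
```

Emit:
{"method": "move_arm", "body": {
  "targets": [
    [0,0,0.0005,0,0,0],
    [0,0,0.001,0,0,0],
    [0,0,0.0015,0,0,0],
    [0,0,0.002,0,0,0],
    [0,0,0.0024,0,0,0]
  ]
}}

```text
time_s: 15.5
ee_pos: [0.6027, 0.1021, 0.1058]
eef_rot: [-3.142, 0.0, 0.272]
force: [-0.6, 0.5, 1.5]
grip_width: 0.0003
```

Emit:
{"method": "move_arm", "body": {
  "targets": [
    [0,0,0.0003,0,0,0],
    [0,0,0.0006,0,0,0],
    [0,0,0.0009,0,0,0],
    [0,0,0.0012,0,0,0],
    [0,0,0.0015,0,0,0]
  ]
}}

```text
time_s: 15.92
ee_pos: [0.6028, 0.1021, 0.105]
eef_rot: [3.142, -0.0, 0.272]
force: [-5.8, -0.5, 10.3]
grip_width: 0.0005
```

Emit:
{"method": "move_arm", "body": {
  "targets": [
    [0,0,-0.005,0,0,0],
    [0,0,-0.02,0,0,0],
    [0,0,-0.045,0,0,0],
    [0,0,-0.075,0,0,0],
    [0,0,-0.1,0,0,0]
  ]
}}

```text
time_s: 16.33
ee_pos: [0.6028, 0.1021, 0.2062]
eef_rot: [3.141, -0.001, 0.272]
force: [-0.5, -0.9, 0.4]
grip_width: 0.0005
```

Emit:
{"method": "move_arm", "body": {
  "targets": [
    [-0.038,0,0,0,0,0],
    [-0.076,0,0,0,0,0],
    [-0.114,0,0,0,0,0],
    [-0.15,0,0,0,0,0],
    [-0.17,0,0,0,0,0]
  ]
}}

```text
time_s: 16.75
ee_pos: [0.4362, 0.0559, 0.2044]
eef_rot: [3.141, -0.0, 0.272]
force: [-0.4, -0.9, 0.5]
grip_width: 0.0006
```

Run:
```python
from h import *
for n in("top","side"):cv2.imwrite(f"pics/{n}5.png",ctrl.camera(n)[:,:,::-1])
o=ctrl.get_obs();print(o['time_s'],o['ee_pos'],o['force'],np.abs(o['joint_vel']).max())
S=cv2.imread("pics/side5.png");S0=cv2.imread("pics/side0.png")
f=lambda I:cv2.resize(I[110:340,170:420],None,fx=1.6,fy=1.6)
cv2.imwrite("pics/c5.png",np.hstack([f(S0),f(S)]))
```

```text
16.85 [0.4372273  0.05596044 0.20507502] [-0.60817234 -0.09989567 -0.39205248] 0.08887889700050591
```

View pics/c5.png

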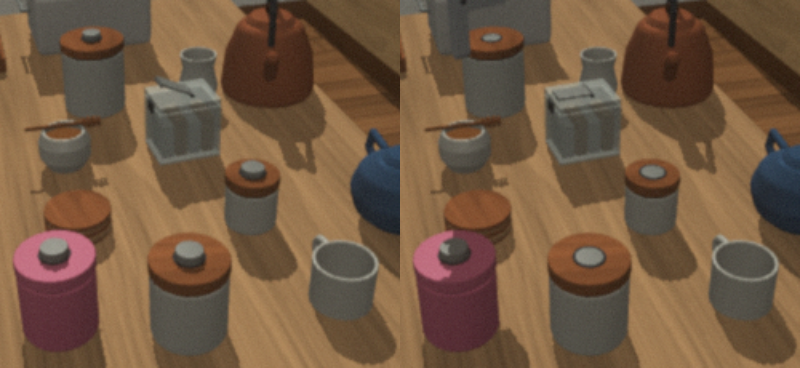

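The before/after view shows all three buttons flush at crop (491,38), (589,257) and (652,172), and the latch flat at (574,92). Nothing has shifted, and the pink canister is untouched, only shadowed by the arm.

```bash
python3 -c "
from station import ctrl
print(ctrl.hand_in())"
```

```text
the job is handed in; nothing more can be done
None
```

I pressed the small, medium and large buttons down to their stops, in that order, then folded the caddy's latch flat. The job was handed in at about 17 s, and the hand-in gave no verdict.

- **Stops:** each press ended with a clear rise in force, 7.6 to 10.3 N, well under the 25 N limit. The fingertip stopped at 82.3, 107.2, 132.2 and 105.0 mm, against expected closed heights of 82, 107, 132 and 105 mm.
- **Final picture:** all three buttons sit flush and the latch lies flat. Nothing has visibly moved, compared by eye with the first side picture. The pink look-alike was not touched, and the arm was clear of everything.
- **One disagreement:** the first two-view heights for the buttons came out 5 to 8 mm below the given ones, probably because the side-view blobs included the button rims. I found contact by force instead.

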